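Crack open the bench dust-extraction gate by one and a half true turns

TASK

The slide gate of the fossil bench's dust extraction is shut. Turn its handwheel by the crank handle, counter-clockwise seen from above, and open the gate by one and a half turns of the screw: the wheel has a lot of free play, so count only from where you feel it take up and start to drive the screw, and do not go past and come back. Hold the handle lightly and do not force the wheel, let go of it at the end, and leave the fossil, the tray, the glue tube and the air scribe where they lie.

Things in the scene. Friction and masses are not known exactly. Their poses are not given: they have to be found in the camera images.
- gate: dust-extraction slide gate, fixed to the bench: 75 mm steel duct lying along its y axis, an upright frame 120 mm wide (x) and 28 mm thick (y), 110 mm tall, a yoke above it up to 205 mm, a box 110 x 70 x 112 mm at its +y end and a flared black hood at its -y end (to 110 mm from the middle). Origin on the bench below the wheel's axis, z up.
- wheel: three-spoke handwheel, level, dark steel, 132 mm over the rim, rim bar 12 mm thick with its top 228 mm above the bench; upright axis. Origin on the axis, 22 mm below the hub's top; its x axis points to the crank handle. Counter-clockwise from above opens.
- wheel_hub (a point): point on the wheel's axis at the top of its hub, 231.5 mm above the bench. Between wheel and screw is free play of 0.70 turn, nearly without drag (under 1 N at the handle); the wheel starts anywhere in it, with 0.08 to 0.65 turn to go before it drives. Once it drives, the handle takes about 7 N moving (4 to 5 N of it stays when the hand stops) and follows steadily; the screw stays where it is left and the wheel does not spring back.
- crank_top (a point): centre of the top end of the crank handle: an upright black revolving sleeve 20 mm in diameter and 48 mm tall that stands on the wheel, its axis 55 mm from the wheel's axis, its top 279.5 mm above the bench. It revolves freely on its pin, so the hand need not turn. A finger grip of about 15 N is enough; it must not take over 50 N, the squeeze of both fingers and the push added up.
- blade_top (a point): top of the brass nut on the gate's blade, on the wheel's axis between the yoke's posts. 131 mm above the bench when shut; it rises only 1.0 mm for each turn (fine thread) of the screw.
- fossil: brown fossil bone about 140 mm long and 40 mm high, loose on the bench; bystander, origin in its middle on its underside
- tray: cardboard tray of stones, 110 x 85 x 35 mm, loose; bystander, origin in the middle of its underside
- tube: white glue tube with black cap, 82 mm long, 12 mm thick, loose; bystander, origin in the middle of its underside
- scribe: steel air scribe pen, 140 mm long, 16 mm thick, loose; bystander, origin near its middle on the underside

How it is judged (in metres and radians):
On the way:
1. the free play is taken up and the blade begins to lift (0.1 mm) (z of blade_top in the frame of gate above 0.1311 m), for 0.05 s.
At the end, for the whole second after the job is handed in: The blade has risen 1.4 to 1.6 mm from shut (1.4 to 1.6 turns of the screw), the wheel is at rest and let go of (z of blade_top in the frame of gate between 0.1324 and 0.1326 m and angular speed of wheel below 0.2 rad/s); the robot touches nothing.
It fails at once if the gate is opened past 1.6 turns of the screw (z of blade_top in the frame of gate above 0.1326 m).
It fails at once if the wheel or its handle is forced with more than 50 N, squeeze and push together (contact force between anything else and wheel above 50 N).
It fails at once if a bystander is moved by more than 20 mm (distance of any of fossil, tray, tube, scribe from where it was at the start of the episode above 0.02 m).
It also fails if it takes over 72 s, if anything falls off the work surface, if the arm or the gripper's body presses on something with over 40 N, if the wrist force passes 120 N, or if a joint passes its speed limit or range.

ROBOT

A 6-joint arm with a two-finger parallel gripper is mounted at the origin on the work surface. World frame = base frame: x ahead of the robot, y to its left, z up, the work surface at z = 0. Lengths are in mm, angles in rad, forces in N, time in s.
With the tool pointing down it reaches from about 400 to 925 mm from the base axis. Payload 12.5 kg.
Tool frame: the origin (TCP) lies at the very end of the fingers, on their centre line; the grasp point (between the pads) lies 19 mm behind it (env.grip_point_offset is the distance from the TCP to the grasp point, in mm); z points along the fingers, y is the direction in which the jaws open and shut (so a half turn about z gives the same grasp; the last joint's range is limited). The gripper opens to 95 mm and grips with 3 to 60 N. Pads are 20 mm wide; open, the fingers measure 119 mm over their backs; the gripper's body (75 mm by 180 mm) begins 59 mm behind the grasp point.
Start: joints at [-1.289, 0.491, 1.559, -0, 1.092, -0.106], TCP at [236.369, -578.599, 214.661] pointing down, gripper open.
Joint ranges: [-3.1, 3.1], [-0.84, 2.19], [0.05, 2.79], [-1.13, 4.28], [0.06, 2.93], [-2.69, 2.69]. Speed limits (rad/s): [2.22, 2.22, 2.79, 3.14, 3.14, 3.14].

INTERFACE

Orientations are given as [roll, pitch, yaw] about the fixed x, y, z axes, in that order (R = Rz(yaw) Ry(pitch) Rx(roll)).
In Python, from cell import env gives the robot as it stands.
- The arm moves only by the tool drive_tool, never from a script. Its argument "commands" is a list of rows, each an object of numbers: "dx", "dy", "dz": the shift along the world's x, y, z in mm; "yaw": the turn about the world's z in degrees. In form: [{"dx": .., "dy": .., "dz": .., "yaw": ..}, ...]. A call has 1 to 5 rows; each row shifts and turns the commanded pose from where the row before left it; what a row does not reach is not made up. A row lasts 1/12 s, in which the tool goes at most 41.7 mm and 7.16 degrees, less where a joint would pass 70% of its speed; a pose out of reach is approached as far as the arm can. A call with a gripper value outside its range is refused whole. "grip" is the opening, from 0 (shut) to 1 (fully open), set as the call begins (left out, the last holds). The fingers move at their own pace and stop on an object; the grip force is fixed at half the most. Time passes only in rows, so rows that do not move let the fingers close. It gives the time, the measured TCP pose, the force and the opening at its end, in the units of the state.
- env.state(): the state, without advancing time (a new reading comes with each control period).
- env.read_camera(name): name is "side" or "top"; returns the picture (420x560x3 uint8, red, green, blue); there is no depth.
- env.calibration(name): a dict with "intrinsics" (3x3 intrinsics, pixels), "dist_coeffs" ([k1, k2, p1, p2, k3] as OpenCV has them; the pictures are not rectified), "rvec" (rotation vector, rad) and "tvec" (3), from world to camera coordinates, as OpenCV has them. Camera axes: x right, y down, z forward; pixel columns grow to the right and rows downward; lengths in mm; the calibration is good to about 2 mm. A picture is of the moment at which its call begins. calibration takes no time and is no camera call.
- env.job_done(): hands the job in, once; it reports no verdict.
Trained networks look in the newest picture that a camera, given by its name, has taken for a name from the list of things; names that differ only in an ending like _2 or _b are one class to them, and where a whole thing is asked for, a point or a joint stands for the part that bears it (a point fixed in the world has none). Each returns a list of dicts, best first, with "conf" (0 to 1); they miss things now and then, are a little off and sometimes report something else, mostly with a low value. They report only what shows in the picture. A call takes as long as a camera call.
- env.trace(query, camera): "pixels" (420x560 bool, what is visible of it) and "pixel" ([column, row] in pixels, amid what is visible of it).
- env.place_of(query, camera): "pixel" ([column, row] in pixels: a listed point, or the origin of a listed thing).
The state is a dict: "t": time; "joints": joint angles; "qvel": joint speeds; "tau": joint torques, N m; "eef_pos": TCP position; "tcp_rot": TCP orientation; "ft_force": force on the tool from outside, world axes, zero at the start; "moment": the same for the moment, N m; "opening": opening from 0.0 (shut) to 1.0 (fully open).
Only numpy, scipy, OpenCV 4.12 (cv2) and the standard library are available. Lean on these libraries where they do the work, as an engineer would, in place of code of your own. Each camera call takes 0.05 s, during which the arm holds its last target.

## Working session

There is one attempt and no reset: what is moved stays moved. The work goes in short steps, Python scripts to look and compute and a tool call to move; the robot and the scene stay as the last step left them, time stands still between calls to the robot, and variables do not carry over. Pictures are saved under pics/ and viewed, and the job is handed in when it is done.

Besides the shell and the picture viewer there is one more tool, called after "Call:" in YAML: its name, and indented under it one key for each argument. drive_tool: Moves the arm, as the interface text tells. Its arguments: {"type":"object","properties":{"commands":{"type":"array"},"grip":{"type":"number"}},"required":["commands"]}

```bash
ls; mkdir -p pics; cat > h.py <<'E'
import numpy as np, cv2
from cell import env
def cal(n):
    c=env.calibration(n); return [np.array(c[k],float) for k in("intrinsics","dist_coeffs","rvec","tvec")]
def ray(n,px):
    K,d,r,t=cal(n); R=cv2.Rodrigues(r)[0]
    u=cv2.undistortPoints(np.array([[px]],float),K,d)[0,0]
    return -R.T@t.ravel(), R.T@np.array([u[0],u[1],1])
def atz(n,px,z):
    o,v=ray(n,px); return o+v*(z-o[2])/v[2]
def proj(n,P):
    K,d,r,t=cal(n); return cv2.projectPoints(np.array(P,float).reshape(-1,1,3),r,t,K,d)[0].reshape(-1,2)
def tri(p1,p2):
    (a,u),(b,v)=ray("side",p1),ray("top",p2)
    u/=np.linalg.norm(u);v/=np.linalg.norm(v)
    s=np.linalg.lstsq(np.c_[u,-v],b-a,rcond=None)[0]
    return (a+s[0]*u+b+s[1]*v)/2, np.linalg.norm(a+s[0]*u-b-s[1]*v)
E
python3 - <<'E'
from h import *
for n in("side","top"):
    im=env.read_camera(n); cv2.imwrite(f"pics/{n}0.png",im[:,:,::-1])
P={}
for q,z in(("wheel_hub",231.5),("crank_top",279.5),("gate",0),("blade_top",131)):
    for n in("side","top"):
        r=env.place_of(q,n)
        for e in r[:2]: print(q,n,e["conf"],e["pixel"],atz(n,e["pixel"],z).round(1))
        if r: P[q,n]=r[0]["pixel"]
    if (q,"side") in P and (q,"top") in P: print(tri(P[q,"side"],P[q,"top"]))
print(env.state())
E
```

```text
pics
wheel_hub side 0.78 [267.4, 187.3] [592.5 -46.2 231.5]
wheel_hub top 0.7 [265.3, 187.6] [587.6 -31.  231.5]
(array([586.94694966, -31.32055016, 244.12262616]), np.float64(3.7940573265044106))
crank_top side 0.77 [283.5, 185.3] [551.2  -4.4 279.5]
crank_top top 0.72 [245.7, 207.6] [542.6   1.3 279.5]
crank_top top 0.68 [383.3, 192.9] [ 567.1 -239.4  279.5]
(array([546.02317373,   1.20332401, 283.84001632]), np.float64(8.175518913692601))
gate side 0.85 [266.3, 265.1] [590.1 -40.4   0. ]
gate top 0.91 [266.2, 204.4] [593.9 -24.4   0. ]
gate top 0.49 [267.2, 187.9] [634.3 -26.8   0. ]
(array([588.59264828, -25.17111271,  18.37538382]), np.float64(4.4500721684752955))
blade_top side 0.75 [267.1, 228.5] [587.4 -30.  131. ]
{'t': 0.5, 'joints': array([-1.28861240e+00,  4.90910987e-01,  1.55891108e+00, -2.58868105e-05,
        1.09169655e+00, -1.05592287e-01]), 'qvel': array([-0.00098588, -0.00157919,  0.00047413,  0.0006808 ,  0.00125634,
        0.00033241]), 'tau': array([-6.07200782e-04, -6.12052917e+01, -2.58286911e+01,  6.94141723e-02,
        4.47644864e-02, -5.34113468e-06]), 'eef_pos': array([ 236.35483171, -578.59907551,  214.65029424]), 'tcp_rot': array([3.14152145e+00, 3.06484772e-05, 3.87788150e-01]), 'ft_force': array([-0.41178642, -0.10721505,  0.34301496]), 'moment': array([ 0.09879552, -0.00433745, -0.04842661]), 'opening': 1.0013848481172645}
```

View pics/side0.png

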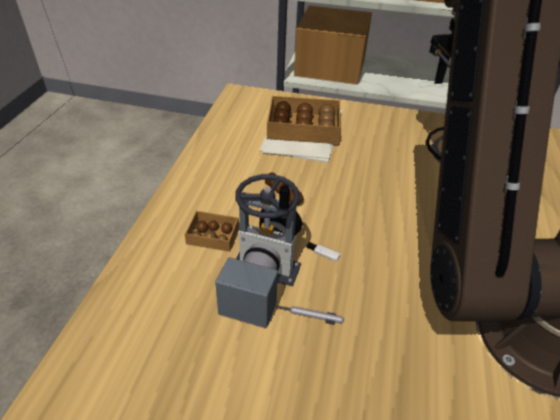

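View pics/top0.png

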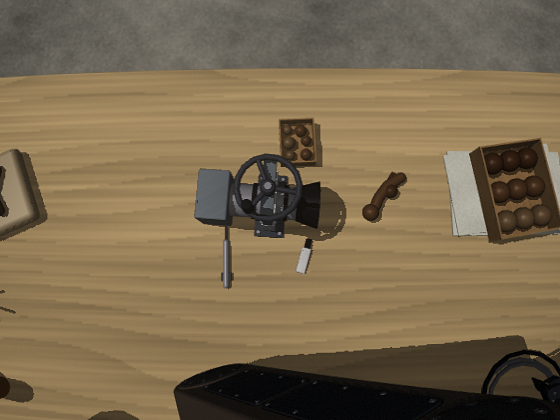

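```bash
python3 - <<'E'
from h import *
for n in("side","top"):
    o,v=ray(n,[280,210]); print(n,o.round(),(v/np.linalg.norm(v)).round(2))
    im=cv2.imread(f"pics/{n}0.png")[120:280,190:390]
    cv2.imwrite(f"pics/{n}0z.png",cv2.resize(im,(750,600),interpolation=cv2.INTER_CUBIC))
E
```

```text
side [414. 683. 862.] [ 0.15 -0.72 -0.68]
top [ 428.  -60. 1011.] [ 0.15  0.   -0.99]
```

View pics/side0z.png

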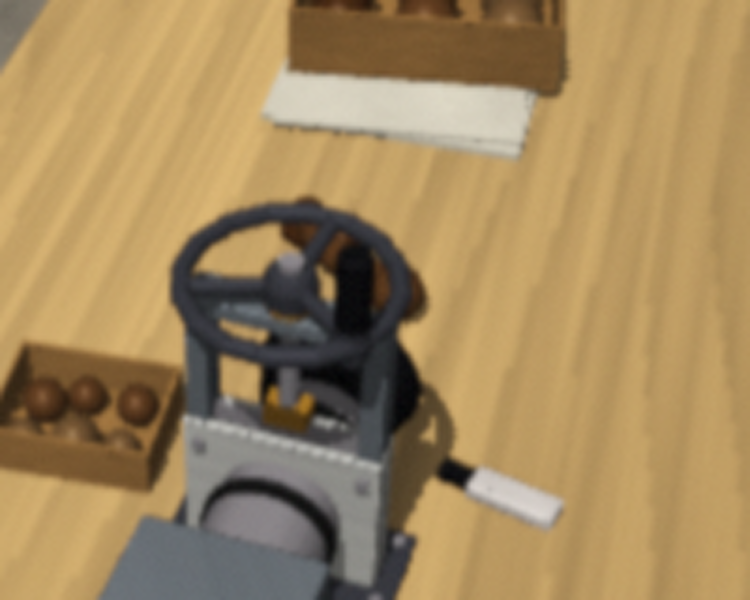

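View pics/top0z.png

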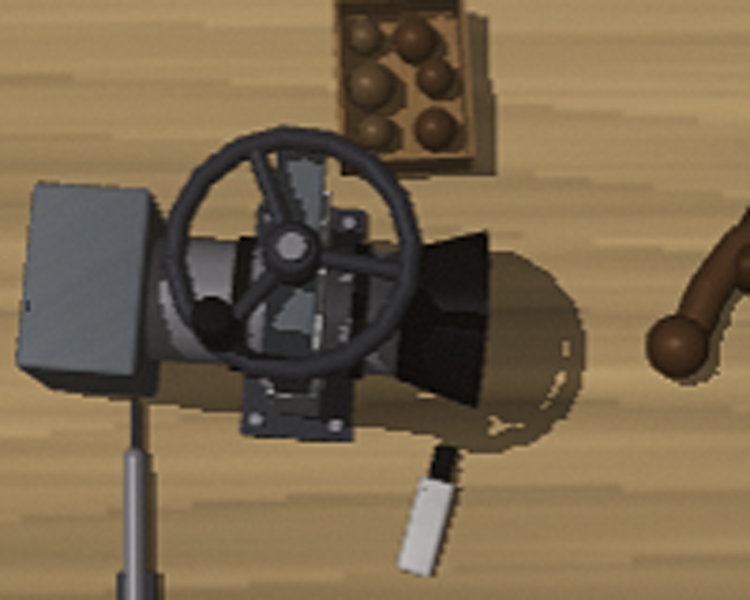

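```bash
python3 - <<'E'
from h import *
from scipy.optimize import least_squares
a=np.linspace(0,2*np.pi,361)
# manual zoom measurements -> px (zoom 3.75, pixel-centre)
Z=lambda x,y:np.array([190+(x+.5)/3.75-.5,120+(y+.5)/3.75-.5])
obs=[("top",Z(292,246),"hub",231.5),("side",Z(292,262),"hub",231.5)]
ext={"top":(165,419,126,378),"side":(171,410,201,363)}
def rimext(n,c,z=222):
    # torus outer silhouette
    pts=[]
    for b in np.linspace(0,2*np.pi,24):
        r=60+6*np.cos(b); pts.append(np.c_[c[0]+r*np.cos(a),c[1]+r*np.sin(a),0*a+z+6*np.sin(b)])
    p=proj(n,np.vstack(pts)); return np.array([p[:,0].min(),p[:,0].max(),p[:,1].min(),p[:,1].max()])
for n in ext:
    e=ext[n]; lo=Z(e[0],e[2]);hi=Z(e[1],e[3]); m=np.array([lo[0],hi[0],lo[1],hi[1]])
    s=least_squares(lambda c:rimext(n,c)-m,[588,-32],diff_step=1e-4); print(n,s.x.round(1),s.fun.round(2), "hub:",atz(n,Z(292,246 if n=="top" else 262),231.5).round(1))
for n,p in(("top",Z(211,318)),("side",Z(357,253))): print(n,atz(n,p,279.5).round(1))
E
```

```text
top [591.9 -34.7] [-1.07  1.06 -0.73  0.66] hub: [592.1 -35.1 231.5]
side [590.7 -37.7] [-0.83  0.84 -0.96  0.68] hub: [590.6 -39.6 231.5]
top [548.1   1.  279.5]
side [547.6   0.  279.5]
```

Call:
drive_tool:
  commands:
    - {"dz": 30, "yaw": -7}
    - {"dz": 30, "yaw": -7}
    - {"dz": 30, "yaw": -7}
    - {"dz": 25, "yaw": -7}
    - {"dx": 20, "dy": 30, "yaw": -7}
  grip: 0.6

```text
invalid input
```

Call:
drive_tool:
  commands:
    - {"dx": 0, "dy": 0, "dz": 30, "yaw": -7}
    - {"dx": 0, "dy": 0, "dz": 30, "yaw": -7}
    - {"dx": 0, "dy": 0, "dz": 30, "yaw": -7}
    - {"dx": 0, "dy": 0, "dz": 25, "yaw": -7}
    - {"dx": 20, "dy": 30, "dz": 0, "yaw": -7}
  grip: 0.6

```text
t: 0.92
eef_pos: [254.8, -552.6, 334.1]
tcp_rot: [3.134, -0.003, -0.233]
ft_force: [1.5, -0.6, 0.1]
opening: 0.707
```

Call:
drive_tool:
  commands:
    - {"dx": 18, "dy": 33, "dz": 0, "yaw": -5}
    - {"dx": 18, "dy": 33, "dz": 0, "yaw": -5}
    - {"dx": 18, "dy": 33, "dz": 0, "yaw": -5}
    - {"dx": 18, "dy": 33, "dz": 0, "yaw": -5}
    - {"dx": 18, "dy": 33, "dz": 0, "yaw": -5}

```text
t: 1.33
eef_pos: [346.8, -381.9, 329.8]
tcp_rot: [3.141, -0.0, -0.664]
ft_force: [0.7, 1.2, 0.3]
opening: 0.601
```

Call:
drive_tool:
  commands:
    - {"dx": 18, "dy": 33, "dz": 0, "yaw": 0}
    - {"dx": 18, "dy": 33, "dz": 0, "yaw": 0}
    - {"dx": 18, "dy": 33, "dz": 0, "yaw": 0}
    - {"dx": 18, "dy": 33, "dz": 0, "yaw": 0}
    - {"dx": 18, "dy": 33, "dz": 0, "yaw": 0}

```text
t: 1.75
eef_pos: [436.8, -216.8, 329.9]
tcp_rot: [3.142, -0.001, -0.66]
ft_force: [1.0, 0.6, 0.4]
opening: 0.6
```

Call:
drive_tool:
  commands:
    - {"dx": 18, "dy": 33, "dz": 0, "yaw": 0}
    - {"dx": 18, "dy": 33, "dz": 0, "yaw": 0}
    - {"dx": 18, "dy": 33, "dz": 0, "yaw": 0}
    - {"dx": 18, "dy": 33, "dz": 0, "yaw": 0}
    - {"dx": 0, "dy": 0, "dz": 0, "yaw": 0}

```text
t: 2.17
eef_pos: [510.2, -82.0, 329.7]
tcp_rot: [-3.14, 0.0, -0.655]
ft_force: [-0.8, -0.5, 0.0]
opening: 0.601
```

Call:
drive_tool:
  commands:
    - {"dx": 13, "dy": 28, "dz": 0, "yaw": -1}
    - {"dx": 13, "dy": 28, "dz": 0, "yaw": -1}
    - {"dx": 12, "dy": 26, "dz": 0, "yaw": -1}
    - {"dx": 0, "dy": 0, "dz": 0, "yaw": 0}
    - {"dx": 0, "dy": 0, "dz": 0, "yaw": 0}

```text
t: 2.58
eef_pos: [546.5, -3.7, 329.4]
tcp_rot: [3.141, 0.0, -0.709]
ft_force: [-0.1, -0.5, -0.6]
opening: 0.603
```

```bash
python3 - <<'E'
from h import *
for n in("side","top"):
    im=env.read_camera(n)[:,:,::-1].copy(); c=im[100:260,190:390]
    cv2.imwrite(f"pics/{n}1.png",cv2.resize(c,(750,600),interpolation=cv2.INTER_CUBIC))
s=env.state();print(s["eef_pos"],s["tcp_rot"],proj("side",s["eef_pos"]))
E
```

```text
[546.07527697  -5.05640063 329.61864712] [ 3.14118091e+00  7.12393707e-05 -7.11516758e-01] [[287.386627   164.23947136]]
```

View pics/side1.png

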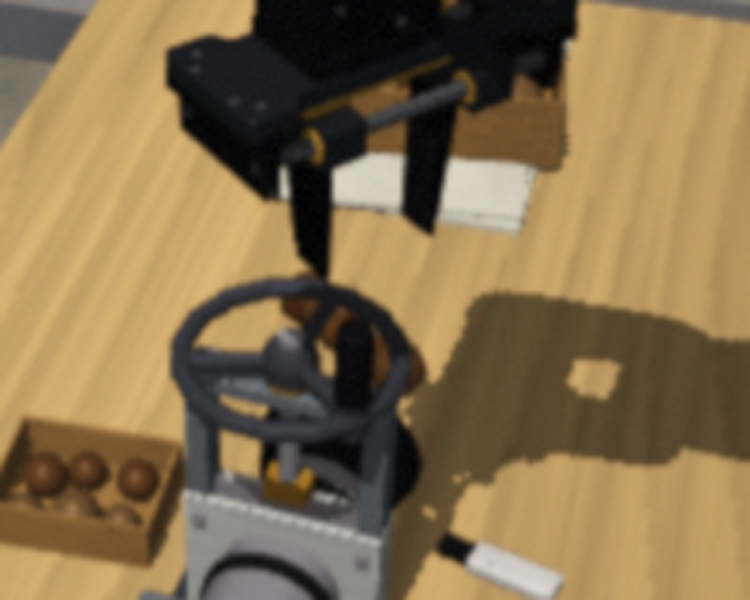

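View pics/top1.png

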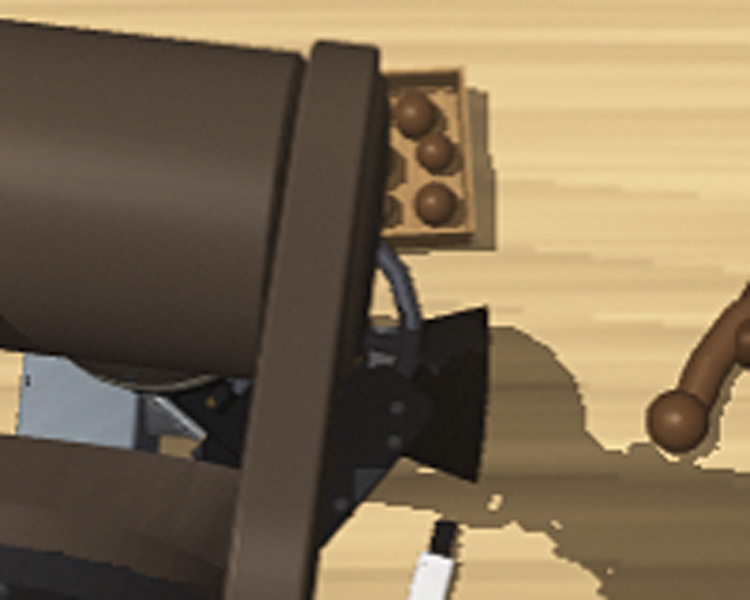

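Call:
drive_tool:
  commands:
    - {"dx": 2, "dy": 5, "dz": 0, "yaw": 0}
    - {"dx": 0, "dy": 0, "dz": -20, "yaw": 0}
    - {"dx": 0, "dy": 0, "dz": -20, "yaw": 0}
    - {"dx": 0, "dy": 0, "dz": -10, "yaw": 0}
    - {"dx": 0, "dy": 0, "dz": 0, "yaw": 0}

```text
t: 3.1
eef_pos: [547.6, -0.0, 277.9]
tcp_rot: [3.14, 0.003, -0.713]
ft_force: [0.0, -0.9, -0.0]
opening: 0.603
```

```bash
python3 - <<'E'
from h import *
for n in("side",):
    im=env.read_camera(n)[:,:,::-1].copy(); c=im[120:240,220:370]
    cv2.imwrite(f"pics/{n}2.png",cv2.resize(c,(750,600),interpolation=cv2.INTER_CUBIC))
s=env.state();print(s["eef_pos"],s["tcp_rot"],proj("side",s["eef_pos"]))
E
```

```text
[ 5.48124893e+02 -3.18937861e-03  2.79326410e+02] [ 3.14070128e+00  1.24035737e-03 -7.12567237e-01] [[284.57517735 187.11964543]]
```

View pics/side2.png

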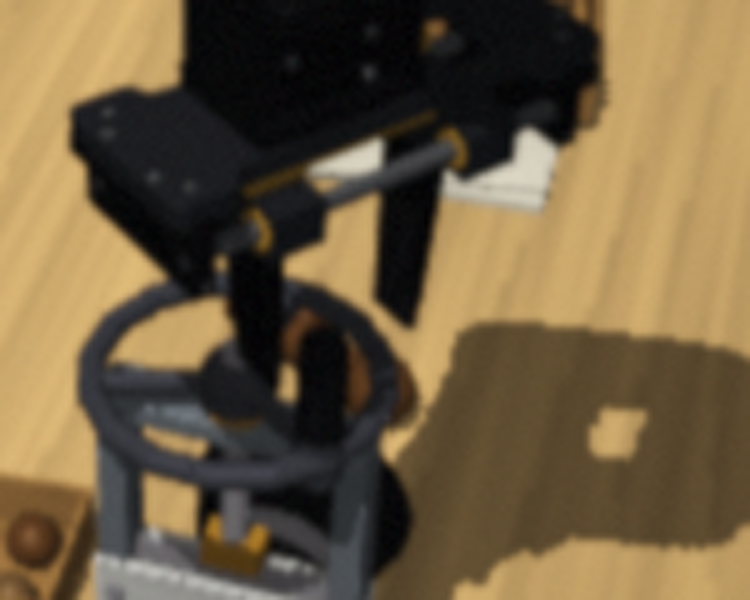

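Call:
drive_tool:
  commands:
    - {"dx": 0, "dy": 0, "dz": -13, "yaw": 0}
    - {"dx": 0, "dy": 0, "dz": -13, "yaw": 0}
    - {"dx": 0, "dy": 0, "dz": -12, "yaw": 0}
    - {"dx": 0, "dy": 0, "dz": 0, "yaw": 0}

```text
t: 3.48
eef_pos: [548.1, 0.2, 241.0]
tcp_rot: [3.141, 0.001, -0.712]
ft_force: [0.4, -0.3, -0.3]
opening: 0.602
```

Call:
drive_tool:
  commands:
    - {"dx": 0, "dy": 0, "dz": 0, "yaw": 0}
    - {"dx": 0, "dy": 0, "dz": 0, "yaw": 0}
    - {"dx": 0, "dy": 0, "dz": 0, "yaw": 0}
    - {"dx": 0, "dy": 0, "dz": 0, "yaw": 0}
  grip: 0.26

```text
t: 3.82
eef_pos: [548.7, 0.3, 242.5]
tcp_rot: [-3.141, -0.001, -0.712]
ft_force: [-0.1, -1.1, -0.4]
opening: 0.378
```

```bash
python3 - <<'E'
from h import *
for n in("side",):
    im=env.read_camera(n)[:,:,::-1].copy(); c=im[120:240,220:370]
    cv2.imwrite(f"pics/{n}3.png",cv2.resize(c,(750,600),interpolation=cv2.INTER_CUBIC))
s=env.state();print(s["eef_pos"],s["tcp_rot"],s["opening"],s["ft_force"])
E
```

```text
[5.48568778e+02 3.69474790e-01 2.42342646e+02] [-3.14112174e+00 -8.72521775e-04 -7.11747046e-01] 0.3349068915529014 [ 0.34794017  0.42460861 -0.32705308]
```

View pics/side3.png

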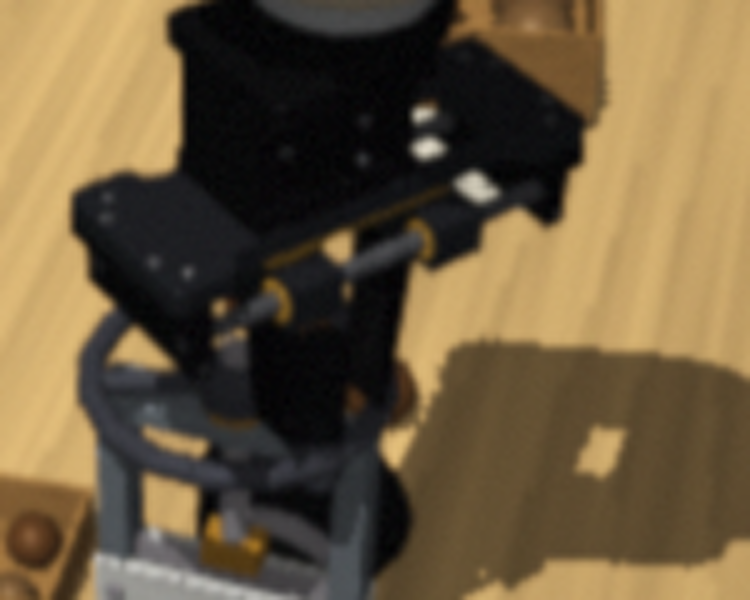

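```bash
cat > arc.py <<'E'
import numpy as np,sys,json
# arc.py phi0 step nrows yawstep : commanded deltas
def arc(p0,st,n,ys,R=55):
    a=np.radians(p0+st*np.arange(n+1)); x=np.round(R*np.cos(a),1);y=np.round(R*np.sin(a),1)
    for k in range(0,n,5):
        print(p0+st*k, [[round(x[i+1]-x[i],1),round(y[i+1]-y[i],1),ys] for i in range(k,min(k+5,n))])
a=[float(v) for v in sys.argv[1:]]
arc(a[0],a[1],int(a[2]),a[3])
E
python3 arc.py 139 3 30 3
```

```text
139.0 [[np.float64(-1.8), np.float64(-2.2), 3.0], [np.float64(-1.8), np.float64(-2.4), 3.0], [np.float64(-1.5), np.float64(-2.4), 3.0], [np.float64(-1.5), np.float64(-2.4), 3.0], [np.float64(-1.3), np.float64(-2.6), 3.0]]
154.0 [[np.float64(-1.2), np.float64(-2.6), 3.0], [np.float64(-1.1), np.float64(-2.7), 3.0], [np.float64(-0.9), np.float64(-2.7), 3.0], [np.float64(-0.8), np.float64(-2.8), 3.0], [np.float64(-0.6), np.float64(-2.8), 3.0]]
169.0 [[np.float64(-0.5), np.float64(-2.8), 3.0], [np.float64(-0.3), np.float64(-2.9), 3.0], [np.float64(-0.2), np.float64(-2.9), 3.0], [np.float64(0.0), np.float64(-2.9), 3.0], [np.float64(0.1), np.float64(-2.8), 3.0]]
184.0 [[np.float64(0.3), np.float64(-2.9), 3.0], [np.float64(0.4), np.float64(-2.9), 3.0], [np.float64(0.6), np.float64(-2.8), 3.0], [np.float64(0.7), np.float64(-2.8), 3.0], [np.float64(0.9), np.float64(-2.7), 3.0]]
199.0 [[np.float64(1.0), np.float64(-2.7), 3.0], [np.float64(1.2), np.float64(-2.6), 3.0], [np.float64(1.2), np.float64(-2.6), 3.0], [np.float64(1.5), np.float64(-2.5), 3.0], [np.float64(1.5), np.float64(-2.5), 3.0]]
214.0 [[np.float64(1.7), np.float64(-2.3), 3.0], [np.float64(1.8), np.float64(-2.3), 3.0], [np.float64(1.9), np.float64(-2.1), 3.0], [np.float64(2.0), np.float64(-2.1), 3.0], [np.float64(2.1), np.float64(-1.9), 3.0]]
```

Call:
drive_tool:
  commands:
    - {"dx": -1.6, "dy": -2.4, "dz": 0, "yaw": 3}
    - {"dx": -1.6, "dy": -2.4, "dz": 0, "yaw": 3}
    - {"dx": -1.6, "dy": -2.4, "dz": 0, "yaw": 3}
    - {"dx": -1.6, "dy": -2.4, "dz": 0, "yaw": 3}
    - {"dx": -1.6, "dy": -2.4, "dz": 0, "yaw": 3}

```text
t: 4.28
eef_pos: [540.4, -11.7, 242.0]
tcp_rot: [-3.141, -0.001, -0.447]
ft_force: [0.7, 0.4, 0.6]
opening: 0.261
```

Call:
drive_tool:
  commands:
    - {"dx": -0.9, "dy": -2.7, "dz": 0, "yaw": 3}
    - {"dx": -0.9, "dy": -2.7, "dz": 0, "yaw": 3}
    - {"dx": -0.9, "dy": -2.7, "dz": 0, "yaw": 3}
    - {"dx": -0.9, "dy": -2.7, "dz": 0, "yaw": 3}
    - {"dx": -0.9, "dy": -2.7, "dz": 0, "yaw": 3}

```text
t: 4.7
eef_pos: [536.0, -25.2, 242.1]
tcp_rot: [3.142, -0.001, -0.186]
ft_force: [-0.0, -0.3, 0.4]
opening: 0.262
```

```bash
cat > pose.py <<'E'
from h import *
import sys
s=env.state();p=s["eef_pos"];d=p[:2]-[590.5,-36]
ph=np.degrees(np.arctan2(d[1],d[0]))%360; f=s["ft_force"]
rad=d/np.hypot(*d); tan=np.array([-rad[1],rad[0]])
print("t",round(s["t"],2),p.round(1),"yaw",np.degrees(s["tcp_rot"][2]).round(1),"r",np.hypot(*d).round(1),"phi",ph.round(1),"F tan",(f[:2]@tan).round(2),"rad",(f[:2]@rad).round(2),"z",f[2].round(2),"mom",s["moment"].round(2),"op",round(s["opening"],3),"q6",s["joints"][5].round(2))
if len(sys.argv)>1:
    im=env.read_camera("side")[:,:,::-1].copy(); c=im[120:240,220:370]
    cv2.imwrite(f"pics/{sys.argv[1]}.png",cv2.resize(c,(750,600),interpolation=cv2.INTER_CUBIC))
E
python3 pose.py s4
```

```text
t 4.7 [536.  -25.2 242.1] yaw -10.6 r 55.6 phi 168.8 F tan 0.26 rad -0.01 z 0.41 mom [ 0.06 -0.02  0.04] op 0.262 q6 1.59
```

View pics/s4.png

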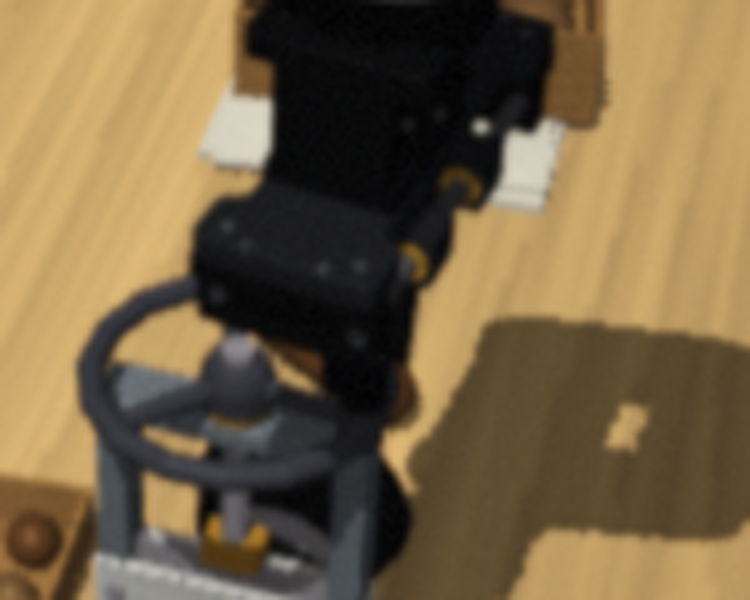

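Call:
drive_tool:
  commands:
    - {"dx": -0.2, "dy": -2.9, "dz": 0, "yaw": 3}
    - {"dx": -0.2, "dy": -2.9, "dz": 0, "yaw": 3}
    - {"dx": -0.2, "dy": -2.9, "dz": 0, "yaw": 3}
    - {"dx": -0.2, "dy": -2.9, "dz": 0, "yaw": 3}
    - {"dx": -0.2, "dy": -2.9, "dz": 0, "yaw": 3}

```text
t: 5.17
eef_pos: [535.0, -39.6, 241.9]
tcp_rot: [3.141, -0.0, 0.075]
ft_force: [0.5, -0.1, -0.6]
opening: 0.259
```

Call:
drive_tool:
  commands:
    - {"dx": 0.6, "dy": -2.8, "dz": 0, "yaw": 3}
    - {"dx": 0.6, "dy": -2.8, "dz": 0, "yaw": 3}
    - {"dx": 0.6, "dy": -2.8, "dz": 0, "yaw": 3}
    - {"dx": 0.6, "dy": -2.8, "dz": 0, "yaw": 3}
    - {"dx": 0.6, "dy": -2.8, "dz": 0, "yaw": 3}

```text
t: 5.58
eef_pos: [538.0, -53.6, 242.0]
tcp_rot: [3.141, -0.0, 0.337]
ft_force: [-0.0, 0.2, -0.0]
opening: 0.261
```

Call:
drive_tool:
  commands:
    - {"dx": 1.3, "dy": -2.6, "dz": 0, "yaw": 3}
    - {"dx": 1.3, "dy": -2.6, "dz": 0, "yaw": 3}
    - {"dx": 1.3, "dy": -2.6, "dz": 0, "yaw": 3}
    - {"dx": 1.3, "dy": -2.6, "dz": 0, "yaw": 3}
    - {"dx": 1.3, "dy": -2.6, "dz": 0, "yaw": 3}

```text
t: 6.0
eef_pos: [544.5, -66.6, 241.9]
tcp_rot: [3.141, -0.0, 0.598]
ft_force: [0.1, 0.6, -0.6]
opening: 0.261
```

Call:
drive_tool:
  commands:
    - {"dx": 1.9, "dy": -2.1, "dz": 0, "yaw": 3}
    - {"dx": 1.9, "dy": -2.1, "dz": 0, "yaw": 3}
    - {"dx": 1.9, "dy": -2.1, "dz": 0, "yaw": 3}
    - {"dx": 1.9, "dy": -2.1, "dz": 0, "yaw": 3}
    - {"dx": 1.9, "dy": -2.1, "dz": 0, "yaw": 3}

```text
t: 6.42
eef_pos: [554.0, -77.1, 241.9]
tcp_rot: [3.141, -0.0, 0.86]
ft_force: [-0.2, 0.9, -0.2]
opening: 0.263
```

```bash
python3 pose.py
```

```text
t 6.42 [554.  -77.1 241.9] yaw 49.3 r 54.9 phi 228.4 F tan -0.78 rad -0.56 z -0.21 mom [ 0.05 -0.02 -0.03] op 0.263 q6 0.45
```

Call:
drive_tool:
  commands:
    - {"dx": 2.4, "dy": -1.6, "dz": 0, "yaw": 3}
    - {"dx": 2.4, "dy": -1.6, "dz": 0, "yaw": 3}
    - {"dx": 2.4, "dy": -1.6, "dz": 0, "yaw": 3}
    - {"dx": 2.4, "dy": -1.6, "dz": 0, "yaw": 3}
    - {"dx": 2.4, "dy": -1.6, "dz": 0, "yaw": 3}

```text
t: 6.83
eef_pos: [566.0, -85.0, 241.9]
tcp_rot: [3.141, -0.0, 1.122]
ft_force: [0.5, 1.0, -0.1]
opening: 0.26
```

Call:
drive_tool:
  commands:
    - {"dx": 2.7, "dy": -0.9, "dz": 0, "yaw": 3}
    - {"dx": 2.7, "dy": -0.9, "dz": 0, "yaw": 3}
    - {"dx": 2.7, "dy": -0.9, "dz": 0, "yaw": 3}
    - {"dx": 2.7, "dy": -0.9, "dz": 0, "yaw": 3}
    - {"dx": 2.7, "dy": -0.9, "dz": 0, "yaw": 3}

```text
t: 7.25
eef_pos: [578.3, -89.2, 241.8]
tcp_rot: [-3.139, -0.0, 1.384]
ft_force: [-7.0, 1.8, 3.6]
opening: 0.26
```

Call:
drive_tool:
  commands:
    - {"dx": 2.9, "dy": -0.2, "dz": 0, "yaw": 3}
    - {"dx": 2.9, "dy": -0.2, "dz": 0, "yaw": 3}
    - {"dx": 2.9, "dy": -0.2, "dz": 0, "yaw": 3}
    - {"dx": 2.9, "dy": -0.2, "dz": 0, "yaw": 3}
    - {"dx": 2.9, "dy": -0.2, "dz": 0, "yaw": 3}

```text
t: 7.67
eef_pos: [592.8, -90.5, 241.8]
tcp_rot: [-3.139, -0.0, 1.646]
ft_force: [-8.2, -1.4, 3.0]
opening: 0.26
```

Call:
drive_tool:
  commands:
    - {"dx": 2.8, "dy": 0.6, "dz": 0, "yaw": 3}
    - {"dx": 2.8, "dy": 0.6, "dz": 0, "yaw": 3}
    - {"dx": 2.8, "dy": 0.6, "dz": 0, "yaw": 3}
    - {"dx": 2.8, "dy": 0.6, "dz": 0, "yaw": 3}
    - {"dx": 2.8, "dy": 0.6, "dz": 0, "yaw": 3}

```text
t: 8.08
eef_pos: [606.9, -87.8, 241.8]
tcp_rot: [-3.139, -0.0, 1.908]
ft_force: [-7.0, -2.4, 2.6]
opening: 0.263
```

```bash
python3 pose.py
```

```text
t 8.08 [606.9 -87.8 241.8] yaw 109.3 r 54.3 phi 287.6 F tan -7.42 rad 0.21 z 2.63 mom [-0.41  1.12  0.02] op 0.263 q6 -0.59
```

Call:
drive_tool:
  commands:
    - {"dx": 3.4, "dy": 1.8, "dz": 0, "yaw": 3.1}
    - {"dx": 3.4, "dy": 1.8, "dz": 0, "yaw": 3.1}
    - {"dx": 3.4, "dy": 1.8, "dz": 0, "yaw": 3.1}
    - {"dx": 3.4, "dy": 1.8, "dz": 0, "yaw": 3.1}
    - {"dx": 3.4, "dy": 1.8, "dz": 0, "yaw": 3.1}

```text
t: 8.5
eef_pos: [624.0, -79.1, 241.8]
tcp_rot: [-3.139, -0.001, 2.178]
ft_force: [-7.3, -4.3, 2.6]
opening: 0.255
```

Call:
drive_tool:
  commands:
    - {"dx": 2.6, "dy": 2.8, "dz": 0, "yaw": 3.1}
    - {"dx": 2.6, "dy": 2.8, "dz": 0, "yaw": 3.1}
    - {"dx": 2.6, "dy": 2.8, "dz": 0, "yaw": 3.1}
    - {"dx": 2.6, "dy": 2.8, "dz": 0, "yaw": 3.1}
    - {"dx": 2.6, "dy": 2.8, "dz": 0, "yaw": 3.1}

```text
t: 8.92
eef_pos: [637.2, -65.3, 241.9]
tcp_rot: [-3.139, -0.0, 2.448]
ft_force: [-4.1, -5.4, 1.2]
opening: 0.258
```

Call:
drive_tool:
  commands:
    - {"dx": 1.5, "dy": 3.5, "dz": 0, "yaw": 3.1}
    - {"dx": 1.5, "dy": 3.5, "dz": 0, "yaw": 3.1}
    - {"dx": 1.5, "dy": 3.5, "dz": 0, "yaw": 3.1}
    - {"dx": 1.5, "dy": 3.5, "dz": 0, "yaw": 3.1}
    - {"dx": 1.5, "dy": 3.5, "dz": 0, "yaw": 3.1}

```text
t: 9.33
eef_pos: [645.0, -48.1, 241.9]
tcp_rot: [-3.139, -0.0, 2.719]
ft_force: [-2.6, -7.4, 1.2]
opening: 0.26
```

```bash
python3 pose.py s5
```

```text
t 9.33 [645.  -48.1 241.9] yaw 155.8 r 55.8 phi 347.5 F tan -7.83 rad -0.97 z 1.23 mom [-1.18  0.41 -0.01] op 0.26 q6 -1.32
```

View pics/s5.png

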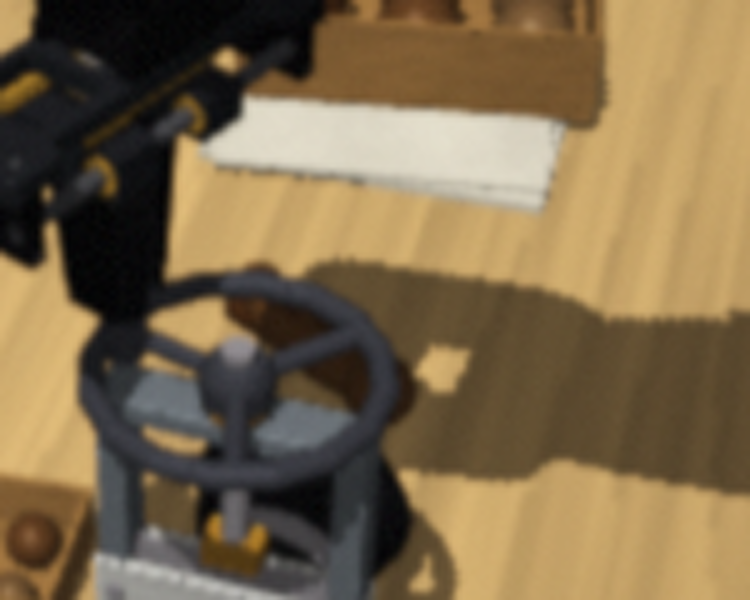

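Call:
drive_tool:
  commands:
    - {"dx": 0.1, "dy": 3.8, "dz": 0, "yaw": 3.1}
    - {"dx": 0.1, "dy": 3.8, "dz": 0, "yaw": 3.1}
    - {"dx": 0.1, "dy": 3.8, "dz": 0, "yaw": 3.1}
    - {"dx": 0.1, "dy": 3.8, "dz": 0, "yaw": 3.1}
    - {"dx": 0.1, "dy": 3.8, "dz": 0, "yaw": 3.1}

```text
t: 9.8
eef_pos: [645.7, -29.2, 241.9]
tcp_rot: [-3.139, 0.0, 2.989]
ft_force: [-0.4, -8.3, 0.1]
opening: 0.259
```

Call:
drive_tool:
  commands:
    - {"dx": -1.2, "dy": 3.6, "dz": 0, "yaw": 3.1}
    - {"dx": -1.2, "dy": 3.6, "dz": 0, "yaw": 3.1}
    - {"dx": -1.2, "dy": 3.6, "dz": 0, "yaw": 3.1}
    - {"dx": -1.2, "dy": 3.6, "dz": 0, "yaw": 3.1}
    - {"dx": -1.2, "dy": 3.6, "dz": 0, "yaw": 3.1}

```text
t: 10.22
eef_pos: [640.0, -11.3, 241.9]
tcp_rot: [-3.139, 0.0, -3.023]
ft_force: [-0.1, -7.6, -0.6]
opening: 0.257
```

Call:
drive_tool:
  commands:
    - {"dx": -2.3, "dy": 3.0, "dz": 0, "yaw": 3.1}
    - {"dx": -2.3, "dy": 3.0, "dz": 0, "yaw": 3.1}
    - {"dx": -2.3, "dy": 3.0, "dz": 0, "yaw": 3.1}
    - {"dx": -2.3, "dy": 3.0, "dz": 0, "yaw": 3.1}
    - {"dx": -2.3, "dy": 3.0, "dz": 0, "yaw": 3.1}

```text
t: 10.63
eef_pos: [628.9, 3.7, 242.0]
tcp_rot: [-3.139, 0.0, -2.753]
ft_force: [1.6, -8.6, -1.5]
opening: 0.26
```

```bash
python3 pose.py
```

```text
t 10.63 [628.9   3.7 242. ] yaw -157.7 r 55.2 phi 46.0 F tan -7.1 rad -5.05 z -1.53 mom [-1.31 -0.52 -0.01] op 0.26 q6 -2.06
```

Call:
drive_tool:
  commands:
    - {"dx": -3.2, "dy": 2.1, "dz": 0, "yaw": 3.1}
    - {"dx": -3.2, "dy": 2.1, "dz": 0, "yaw": 3.1}
    - {"dx": -3.2, "dy": 2.1, "dz": 0, "yaw": 3.1}
    - {"dx": -3.2, "dy": 2.1, "dz": 0, "yaw": 3.1}
    - {"dx": -3.2, "dy": 2.1, "dz": 0, "yaw": 3.1}

```text
t: 11.05
eef_pos: [613.2, 14.4, 242.0]
tcp_rot: [-3.139, 0.001, -2.482]
ft_force: [5.2, -5.9, -2.4]
opening: 0.261
```

Call:
drive_tool:
  commands:
    - {"dx": -3.7, "dy": 1.0, "dz": 0, "yaw": 3.1}
    - {"dx": -3.7, "dy": 0.9, "dz": 0, "yaw": 3.1}
    - {"dx": -3.7, "dy": 0.9, "dz": 0, "yaw": 3.1}
    - {"dx": -3.7, "dy": 0.9, "dz": 0, "yaw": 3.1}
    - {"dx": -3.7, "dy": 0.8, "dz": 0, "yaw": 3.1}

```text
t: 11.47
eef_pos: [595.0, 19.1, 242.0]
tcp_rot: [-3.138, 0.001, -2.212]
ft_force: [7.4, -5.4, -3.3]
opening: 0.262
```

```bash
python3 pose.py s6
```

```text
t 11.47 [595.   19.1 242. ] yaw -126.7 r 55.3 phi 85.3 F tan -7.79 rad -4.82 z -3.25 mom [-0.73 -1.32 -0.05] op 0.262 q6 -2.58
```

View pics/s6.png

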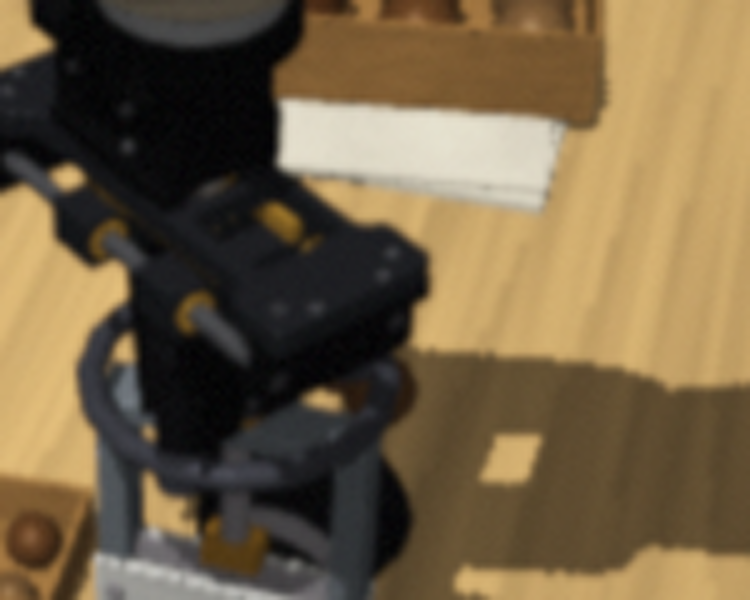

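Call:
drive_tool:
  commands:
    - {"dx": 0, "dy": 0, "dz": 0, "yaw": 0}
    - {"dx": 0, "dy": 0, "dz": 0, "yaw": 0}
    - {"dx": 0, "dy": 0, "dz": 0, "yaw": 0}
    - {"dx": 0, "dy": 0, "dz": 0, "yaw": 0}
    - {"dx": 0, "dy": 0, "dz": 0, "yaw": 0}
  grip: 0.6

```text
t: 11.93
eef_pos: [593.8, 20.0, 241.7]
tcp_rot: [3.141, 0.0, -2.213]
ft_force: [-0.4, -0.5, -0.5]
opening: 0.554
```

Call:
drive_tool:
  commands:
    - {"dx": 0, "dy": 0, "dz": 10, "yaw": 0}
    - {"dx": 0, "dy": 0, "dz": 15, "yaw": 0}
    - {"dx": 0, "dy": 0, "dz": 15, "yaw": 0}
    - {"dx": 0, "dy": 0, "dz": 15, "yaw": 0}
    - {"dx": 0, "dy": 0, "dz": 5, "yaw": 0}

```text
t: 12.35
eef_pos: [594.4, 19.9, 304.5]
tcp_rot: [-3.139, 0.002, -2.213]
ft_force: [0.2, 0.5, 0.1]
opening: 0.598
```

Call:
drive_tool:
  commands:
    - {"dx": 0, "dy": 0, "dz": 0, "yaw": -7}
    - {"dx": 0, "dy": 0, "dz": 0, "yaw": -7}
    - {"dx": 0, "dy": 0, "dz": 0, "yaw": -7}
    - {"dx": 0, "dy": 0, "dz": 0, "yaw": -7}
    - {"dx": 0, "dy": 0, "dz": 0, "yaw": -7}

```text
t: 12.77
eef_pos: [593.8, 19.9, 301.7]
tcp_rot: [3.141, -0.0, -2.83]
ft_force: [-0.4, -0.6, 0.2]
opening: 0.602
```

Call:
drive_tool:
  commands:
    - {"dx": 0, "dy": 0, "dz": 0, "yaw": -7}
    - {"dx": 0, "dy": 0, "dz": 0, "yaw": -7}
    - {"dx": 0, "dy": 0, "dz": 0, "yaw": -7}
    - {"dx": 0, "dy": 0, "dz": 0, "yaw": -7}
    - {"dx": 0, "dy": 0, "dz": 0, "yaw": -7}

```text
t: 13.18
eef_pos: [593.8, 19.9, 301.6]
tcp_rot: [3.142, -0.0, 2.843]
ft_force: [0.4, 0.1, -0.3]
opening: 0.605
```

Call:
drive_tool:
  commands:
    - {"dx": 0, "dy": 0, "dz": 0, "yaw": -7}
    - {"dx": 0, "dy": 0, "dz": 0, "yaw": -7}
    - {"dx": 0, "dy": 0, "dz": 0, "yaw": -7}
    - {"dx": 0, "dy": 0, "dz": 0, "yaw": -7}
    - {"dx": 0, "dy": 0, "dz": 0, "yaw": -7}

```text
t: 13.6
eef_pos: [593.8, 19.9, 301.7]
tcp_rot: [-3.142, -0.0, 2.232]
ft_force: [0.1, -0.1, -0.1]
opening: 0.603
```

Call:
drive_tool:
  commands:
    - {"dx": 0, "dy": 0, "dz": 0, "yaw": -7}
    - {"dx": 0, "dy": 0, "dz": 0, "yaw": -7}
    - {"dx": 0, "dy": 0, "dz": 0, "yaw": -7}
    - {"dx": 0, "dy": 0, "dz": 0, "yaw": -7}
    - {"dx": 0, "dy": 0, "dz": 0, "yaw": -7}

```text
t: 14.02
eef_pos: [593.8, 19.9, 301.7]
tcp_rot: [-3.141, -0.0, 1.621]
ft_force: [1.1, 0.7, -0.2]
opening: 0.601
```

```bash
python3 pose.py s7
```

```text
t 14.02 [593.8  19.9 301.7] yaw 92.9 r 56.0 phi 86.6 F tan -1.06 rad 0.75 z -0.21 mom [-0.02 -0.11 -0.03] op 0.601 q6 -0.13
```

View pics/s7.png

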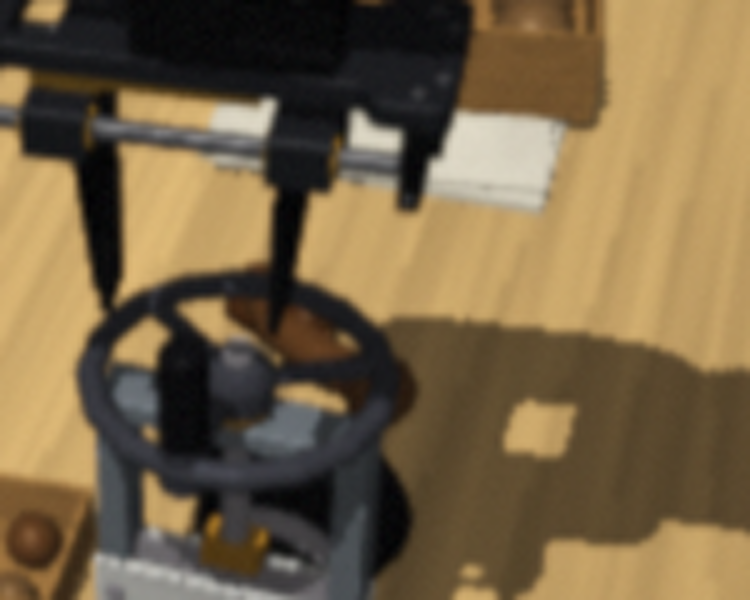

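```bash
python3 - <<'E'
from h import *
r=env.place_of("crank_top","side"); print([(e["conf"],e["pixel"]) for e in r[:2]])
for p in ([257.9,188.7],r[0]["pixel"] if r else [257.9,188.7]):
    P=atz("side",p,279.5); d=P[:2]-[590.5,-36]; print(P.round(1),np.hypot(*d),np.degrees(np.arctan2(d[1],d[0])))
E
```

```text
[(0.91, [257.1, 186.9])]
[594.9  17.9 279.5] 54.09258249680417 85.28988771457462
[597.8  13.3 279.5] 49.818693589540196 81.63158228014734
```

Call:
drive_tool:
  commands:
    - {"dx": 0, "dy": 0, "dz": 0, "yaw": -7}
    - {"dx": 0, "dy": 0, "dz": 0, "yaw": -7}
    - {"dx": 0, "dy": 0, "dz": 0, "yaw": -7}
    - {"dx": 0, "dy": 0, "dz": 0, "yaw": -7}
    - {"dx": 0, "dy": 0, "dz": 0, "yaw": -7}

```text
t: 14.53
eef_pos: [593.8, 19.9, 301.6]
tcp_rot: [-3.142, 0.0, 1.015]
ft_force: [0.6, -0.5, 0.3]
opening: 0.601
```

Call:
drive_tool:
  commands:
    - {"dx": 0, "dy": 0, "dz": 0, "yaw": -7}
    - {"dx": 0, "dy": 0, "dz": 0, "yaw": -7}
    - {"dx": 0, "dy": 0, "dz": 0, "yaw": -7}
    - {"dx": 0, "dy": 0, "dz": 0, "yaw": -7}
    - {"dx": 0, "dy": 0, "dz": 0, "yaw": -7}

```text
t: 14.95
eef_pos: [593.8, 19.9, 301.6]
tcp_rot: [-3.142, 0.0, 0.404]
ft_force: [-0.9, 0.3, 0.4]
opening: 0.599
```

Call:
drive_tool:
  commands:
    - {"dx": 0, "dy": 0, "dz": 0, "yaw": -7}
    - {"dx": 0, "dy": 0, "dz": 0, "yaw": -7}
    - {"dx": 0, "dy": 0, "dz": 0, "yaw": -7}
    - {"dx": 0, "dy": 0, "dz": 0, "yaw": -7}
    - {"dx": 0, "dy": 0, "dz": 0, "yaw": -7}

```text
t: 15.37
eef_pos: [593.8, 19.9, 301.7]
tcp_rot: [3.141, 0.0, -0.207]
ft_force: [-0.7, 0.2, -0.0]
opening: 0.599
```

Call:
drive_tool:
  commands:
    - {"dx": 0, "dy": 0, "dz": 0, "yaw": -7}
    - {"dx": 0, "dy": 0, "dz": 0, "yaw": -7}
    - {"dx": 0, "dy": 0, "dz": 0, "yaw": -7}
    - {"dx": 0, "dy": 0, "dz": 0, "yaw": -7}
    - {"dx": 0, "dy": 0, "dz": 0, "yaw": -7}

```text
t: 15.78
eef_pos: [593.8, 19.9, 301.7]
tcp_rot: [3.141, 0.0, -0.817]
ft_force: [-0.0, 0.5, -0.6]
opening: 0.599
```

```bash
python3 pose.py s8
```

```text
t 15.78 [593.8  19.9 301.7] yaw -46.8 r 56.0 phi 86.6 F tan 0.04 rad 0.51 z -0.62 mom [0.09 0.   0.05] op 0.599 q6 2.31
```

View pics/s8.png

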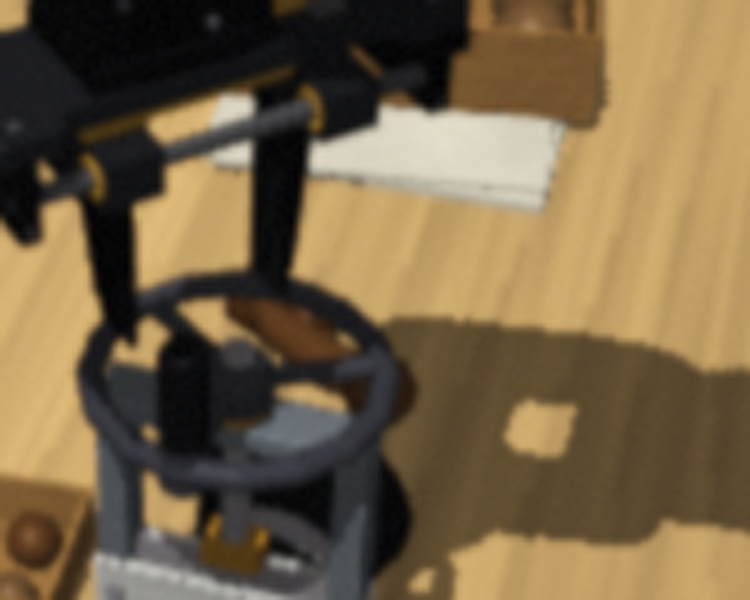

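Call:
drive_tool:
  commands:
    - {"dx": -0.5, "dy": 0, "dz": 0, "yaw": -6}
    - {"dx": -0.5, "dy": -0.4, "dz": 0, "yaw": -6}
    - {"dx": 0, "dy": 0, "dz": -10, "yaw": 0}
    - {"dx": 0, "dy": 0, "dz": -15, "yaw": 0}
    - {"dx": 0, "dy": 0, "dz": -15, "yaw": 0}

```text
t: 16.25
eef_pos: [592.8, 19.5, 260.7]
tcp_rot: [-3.141, -0.0, -1.017]
ft_force: [0.1, -0.3, -1.0]
opening: 0.6
```

Call:
drive_tool:
  commands:
    - {"dx": 0, "dy": 0, "dz": -10, "yaw": 0}
    - {"dx": 0, "dy": 0, "dz": -10, "yaw": 0}
    - {"dx": 0, "dy": 0, "dz": 0, "yaw": 0}
    - {"dx": 0, "dy": 0, "dz": 0, "yaw": 0}

```text
t: 16.58
eef_pos: [592.9, 19.5, 241.4]
tcp_rot: [3.141, 0.0, -1.024]
ft_force: [-1.1, -0.6, -0.2]
opening: 0.598
```

Call:
drive_tool:
  commands:
    - {"dx": 0, "dy": 0, "dz": 0, "yaw": 0}
    - {"dx": 0, "dy": 0, "dz": 0, "yaw": 0}
    - {"dx": 0, "dy": 0, "dz": 0, "yaw": 0}
    - {"dx": 0, "dy": 0, "dz": 0, "yaw": 0}
    - {"dx": 0, "dy": 0, "dz": 0, "yaw": 0}
  grip: 0.28

```text
t: 17.0
eef_pos: [592.9, 19.5, 242.0]
tcp_rot: [-3.141, -0.0, -1.026]
ft_force: [0.3, 0.5, -0.4]
opening: 0.313
```

Call:
drive_tool:
  commands:
    - {"dx": 0, "dy": 0, "dz": 0, "yaw": 0}
    - {"dx": 0, "dy": 0, "dz": 0, "yaw": 0}

```text
t: 17.17
eef_pos: [593.4, 19.8, 242.0]
tcp_rot: [-3.14, -0.0, -1.026]
ft_force: [3.7, 2.1, 0.7]
opening: 0.284
```

```bash
python3 pose.py s9
```

```text
t 17.17 [593.4  19.8 242. ] yaw -58.8 r 55.8 phi 87.0 F tan -3.6 rad 2.33 z 0.71 mom [ 0.58 -0.49  0.02] op 0.284 q6 2.52
```

View pics/s9.png

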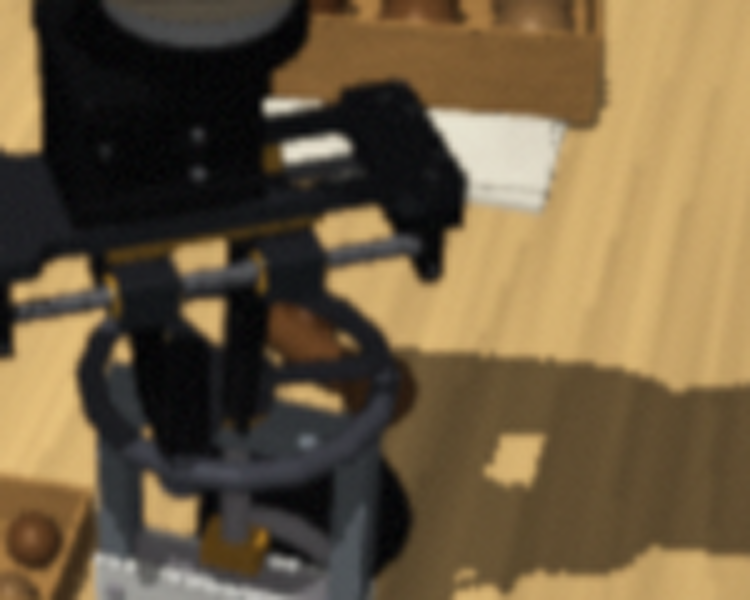

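Call:
drive_tool:
  commands:
    - {"dx": -3.8, "dy": -0.5, "dz": 0, "yaw": 3.3}
    - {"dx": -3.8, "dy": -0.5, "dz": 0, "yaw": 3.3}
    - {"dx": -3.8, "dy": -0.5, "dz": 0, "yaw": 3.3}
    - {"dx": -3.8, "dy": -0.5, "dz": 0, "yaw": 3.3}
    - {"dx": -3.8, "dy": -0.5, "dz": 0, "yaw": 3.3}

```text
t: 17.63
eef_pos: [574.8, 17.9, 242.1]
tcp_rot: [-3.139, -0.001, -0.735]
ft_force: [6.2, 6.0, 0.6]
opening: 0.281
```

Call:
drive_tool:
  commands:
    - {"dx": -3.4, "dy": -1.7, "dz": 0, "yaw": 3.3}
    - {"dx": -3.4, "dy": -1.7, "dz": 0, "yaw": 3.3}
    - {"dx": -3.4, "dy": -1.7, "dz": 0, "yaw": 3.3}
    - {"dx": -3.4, "dy": -1.7, "dz": 0, "yaw": 3.3}
    - {"dx": -3.4, "dy": -1.7, "dz": 0, "yaw": 3.3}

```text
t: 18.05
eef_pos: [557.3, 9.5, 242.0]
tcp_rot: [-3.139, -0.001, -0.447]
ft_force: [4.1, 8.9, 1.4]
opening: 0.282
```

Call:
drive_tool:
  commands:
    - {"dx": -2.6, "dy": -2.8, "dz": 0, "yaw": 3.3}
    - {"dx": -2.6, "dy": -2.8, "dz": 0, "yaw": 3.3}
    - {"dx": -2.6, "dy": -2.8, "dz": 0, "yaw": 3.3}
    - {"dx": -2.6, "dy": -2.8, "dz": 0, "yaw": 3.3}
    - {"dx": -2.6, "dy": -2.8, "dz": 0, "yaw": 3.3}

```text
t: 18.47
eef_pos: [543.9, -4.4, 242.0]
tcp_rot: [-3.14, -0.0, -0.159]
ft_force: [1.5, 8.8, 2.9]
opening: 0.276
```

```bash
python3 pose.py s10
```

```text
t 18.47 [543.9  -4.4 242. ] yaw -9.1 r 56.3 phi 145.9 F tan -8.13 rad 3.67 z 2.93 mom [ 1.61 -0.18  0.06] op 0.276 q6 1.6
```

View pics/s10.png

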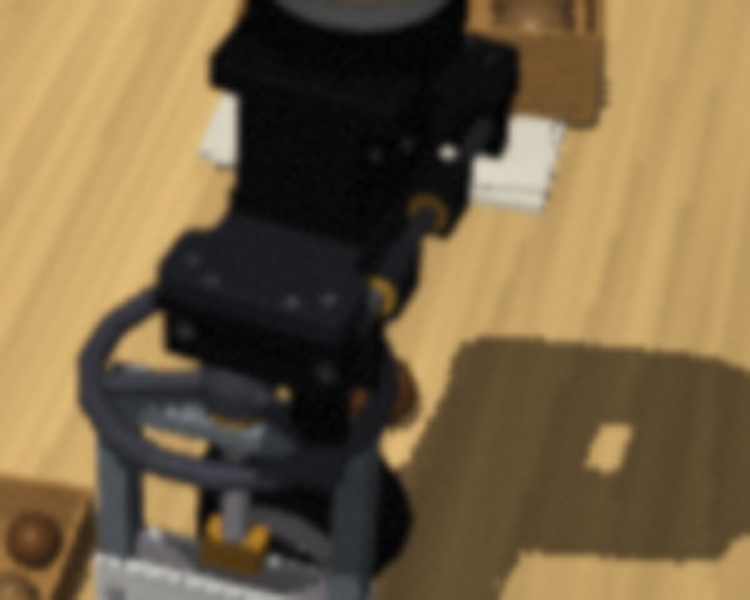

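Driving steadily at about 8–9 N, tool angle 505.9°. Continuing.

Call:
drive_tool:
  commands:
    - {"dx": -1.4, "dy": -3.5, "dz": 0, "yaw": 3.3}
    - {"dx": -1.4, "dy": -3.5, "dz": 0, "yaw": 3.3}
    - {"dx": -1.4, "dy": -3.5, "dz": 0, "yaw": 3.3}
    - {"dx": -1.4, "dy": -3.5, "dz": 0, "yaw": 3.3}
    - {"dx": -1.4, "dy": -3.5, "dz": 0, "yaw": 3.3}

```text
t: 18.93
eef_pos: [536.4, -22.0, 241.9]
tcp_rot: [-3.14, 0.0, 0.129]
ft_force: [-1.4, 8.4, 3.9]
opening: 0.281
```

Call:
drive_tool:
  commands:
    - {"dx": -0.1, "dy": -3.8, "dz": 0, "yaw": 3.3}
    - {"dx": -0.1, "dy": -3.8, "dz": 0, "yaw": 3.3}
    - {"dx": -0.1, "dy": -3.8, "dz": 0, "yaw": 3.3}
    - {"dx": -0.1, "dy": -3.8, "dz": 0, "yaw": 3.3}
    - {"dx": -0.1, "dy": -3.8, "dz": 0, "yaw": 3.3}

```text
t: 19.35
eef_pos: [535.6, -41.1, 241.8]
tcp_rot: [-3.139, 0.001, 0.417]
ft_force: [-1.6, 6.8, 4.3]
opening: 0.281
```

Call:
drive_tool:
  commands:
    - {"dx": 1.1, "dy": -3.7, "dz": 0, "yaw": 3.3}
    - {"dx": 1.1, "dy": -3.7, "dz": 0, "yaw": 3.3}
    - {"dx": 1.1, "dy": -3.7, "dz": 0, "yaw": 3.3}
    - {"dx": 1.1, "dy": -3.7, "dz": 0, "yaw": 3.3}
    - {"dx": 1.1, "dy": -3.7, "dz": 0, "yaw": 3.3}

```text
t: 19.77
eef_pos: [540.9, -59.7, 241.8]
tcp_rot: [-3.139, 0.001, 0.705]
ft_force: [-5.0, 6.3, 5.1]
opening: 0.283
```

Call:
drive_tool:
  commands:
    - {"dx": 2.3, "dy": -3.1, "dz": 0, "yaw": 3.3}
    - {"dx": 2.3, "dy": -3.1, "dz": 0, "yaw": 3.3}
    - {"dx": 2.3, "dy": -3.1, "dz": 0, "yaw": 3.3}
    - {"dx": 2.3, "dy": -3.1, "dz": 0, "yaw": 3.3}
    - {"dx": 2.3, "dy": -3.1, "dz": 0, "yaw": 3.3}

```text
t: 20.18
eef_pos: [552.2, -75.4, 241.7]
tcp_rot: [-3.138, 0.0, 0.993]
ft_force: [-6.5, 4.2, 4.8]
opening: 0.284
```

```bash
python3 pose.py
```

```text
t 20.18 [552.2 -75.4 241.7] yaw 56.9 r 54.9 phi 225.8 F tan -7.62 rad 1.55 z 4.77 mom [0.83 1.15 0.02] op 0.284 q6 0.32
```

Call:
drive_tool:
  commands:
    - {"dx": 3.2, "dy": -2.2, "dz": 0, "yaw": 3.3}
    - {"dx": 3.2, "dy": -2.2, "dz": 0, "yaw": 3.3}
    - {"dx": 3.2, "dy": -2.2, "dz": 0, "yaw": 3.3}
    - {"dx": 3.2, "dy": -2.2, "dz": 0, "yaw": 3.3}
    - {"dx": 3.2, "dy": -2.2, "dz": 0, "yaw": 3.3}

```text
t: 20.6
eef_pos: [568.1, -86.6, 241.7]
tcp_rot: [-3.138, 0.0, 1.281]
ft_force: [-7.5, 2.7, 4.4]
opening: 0.281
```

Call:
drive_tool:
  commands:
    - {"dx": 3.7, "dy": -0.9, "dz": 0, "yaw": 3.3}
    - {"dx": 3.7, "dy": -0.9, "dz": 0, "yaw": 3.3}
    - {"dx": 3.7, "dy": -0.9, "dz": 0, "yaw": 3.3}
    - {"dx": 3.7, "dy": -0.9, "dz": 0, "yaw": 3.3}
    - {"dx": 3.7, "dy": -0.9, "dz": 0, "yaw": 3.3}

```text
t: 21.02
eef_pos: [586.6, -91.5, 241.7]
tcp_rot: [-3.138, -0.0, 1.569]
ft_force: [-7.1, 0.6, 4.5]
opening: 0.279
```

Call:
drive_tool:
  commands:
    - {"dx": 3.8, "dy": 0.5, "dz": 0, "yaw": 3.3}
    - {"dx": 3.8, "dy": 0.5, "dz": 0, "yaw": 3.3}
    - {"dx": 3.8, "dy": 0.5, "dz": 0, "yaw": 3.3}
    - {"dx": 3.8, "dy": 0.5, "dz": 0, "yaw": 3.3}
    - {"dx": 3.8, "dy": 0.5, "dz": 0, "yaw": 3.3}

```text
t: 21.43
eef_pos: [605.6, -89.3, 241.7]
tcp_rot: [-3.138, -0.0, 1.857]
ft_force: [-8.3, -2.5, 5.9]
opening: 0.281
```

Call:
drive_tool:
  commands:
    - {"dx": 3.4, "dy": 1.7, "dz": 0, "yaw": 3.3}
    - {"dx": 3.4, "dy": 1.7, "dz": 0, "yaw": 3.3}
    - {"dx": 3.4, "dy": 1.7, "dz": 0, "yaw": 3.3}
    - {"dx": 3.4, "dy": 1.7, "dz": 0, "yaw": 3.3}
    - {"dx": 3.4, "dy": 1.7, "dz": 0, "yaw": 3.3}

```text
t: 21.85
eef_pos: [622.8, -81.1, 241.7]
tcp_rot: [-3.139, -0.001, 2.145]
ft_force: [-5.9, -3.3, 3.9]
opening: 0.279
```

```bash
python3 pose.py
```

```text
t 21.85 [622.8 -81.1 241.7] yaw 122.9 r 55.5 phi 305.6 F tan -6.69 rad -0.76 z 3.95 mom [-0.69  1.01 -0.01] op 0.279 q6 -0.81
```

Call:
drive_tool:
  commands:
    - {"dx": 2.6, "dy": 2.8, "dz": 0, "yaw": 3.3}
    - {"dx": 2.6, "dy": 2.8, "dz": 0, "yaw": 3.3}
    - {"dx": 2.6, "dy": 2.8, "dz": 0, "yaw": 3.3}
    - {"dx": 2.6, "dy": 2.8, "dz": 0, "yaw": 3.3}
    - {"dx": 2.6, "dy": 2.8, "dz": 0, "yaw": 3.3}

```text
t: 22.27
eef_pos: [635.9, -67.4, 241.8]
tcp_rot: [-3.139, -0.001, 2.433]
ft_force: [-5.7, -6.2, 3.5]
opening: 0.28
```

Call:
drive_tool:
  commands:
    - {"dx": 1.5, "dy": 3.5, "dz": 0, "yaw": 3.3}
    - {"dx": 1.5, "dy": 3.5, "dz": 0, "yaw": 3.3}
    - {"dx": 1.5, "dy": 3.5, "dz": 0, "yaw": 3.3}
    - {"dx": 1.5, "dy": 3.5, "dz": 0, "yaw": 3.3}
    - {"dx": 1.5, "dy": 3.5, "dz": 0, "yaw": 3.3}

```text
t: 22.68
eef_pos: [643.7, -50.2, 241.8]
tcp_rot: [-3.139, -0.001, 2.72]
ft_force: [-3.5, -6.8, 3.6]
opening: 0.283
```

Call:
drive_tool:
  commands:
    - {"dx": 0.2, "dy": 3.8, "dz": 0, "yaw": 3.3}
    - {"dx": 0.2, "dy": 3.8, "dz": 0, "yaw": 3.3}
    - {"dx": 0.2, "dy": 3.8, "dz": 0, "yaw": 3.3}
    - {"dx": 0.2, "dy": 3.8, "dz": 0, "yaw": 3.3}
    - {"dx": 0.2, "dy": 3.8, "dz": 0, "yaw": 3.3}

```text
t: 23.1
eef_pos: [645.1, -31.4, 241.8]
tcp_rot: [-3.139, -0.0, 3.008]
ft_force: [-1.3, -7.7, 3.1]
opening: 0.28
```

Call:
drive_tool:
  commands:
    - {"dx": -1.1, "dy": 3.7, "dz": 0, "yaw": 3.3}
    - {"dx": -1.1, "dy": 3.7, "dz": 0, "yaw": 3.3}
    - {"dx": -1.1, "dy": 3.7, "dz": 0, "yaw": 3.3}
    - {"dx": -1.1, "dy": 3.7, "dz": 0, "yaw": 3.3}
    - {"dx": -1.1, "dy": 3.7, "dz": 0, "yaw": 3.3}

```text
t: 23.52
eef_pos: [640.0, -12.9, 241.9]
tcp_rot: [-3.139, 0.0, -2.987]
ft_force: [0.9, -7.5, 1.0]
opening: 0.276
```

```bash
python3 pose.py s11
```

```text
t 23.52 [640.  -12.9 241.9] yaw -171.1 r 54.7 phi 25.0 F tan -7.14 rad -2.34 z 1.04 mom [-1.19 -0.35  0.  ] op 0.276 q6 -1.85
```

View pics/s11.png

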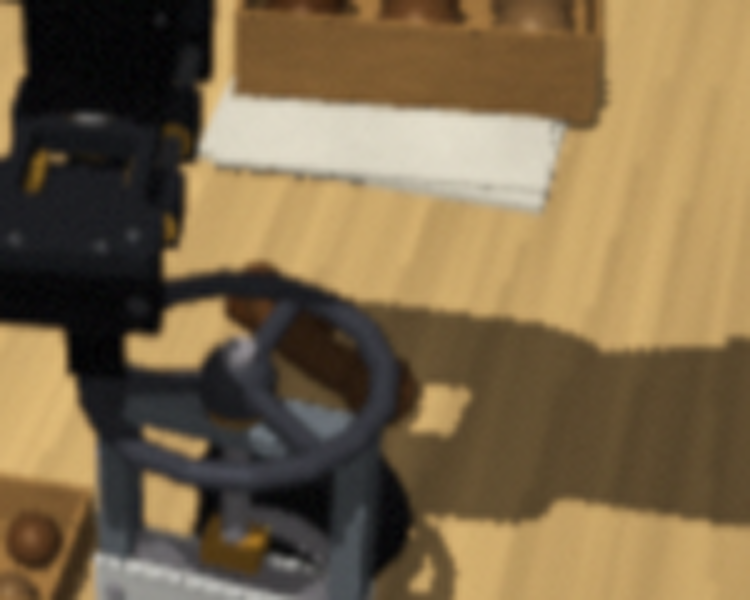

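Call:
drive_tool:
  commands:
    - {"dx": -2.0, "dy": 3.8, "dz": 0, "yaw": 3.3}
    - {"dx": -2.3, "dy": 3.7, "dz": 0, "yaw": 3.3}
    - {"dx": -2.5, "dy": 3.6, "dz": 0, "yaw": 3.3}
    - {"dx": -2.8, "dy": 3.4, "dz": 0, "yaw": 3.3}
    - {"dx": -3.0, "dy": 3.2, "dz": 0, "yaw": 3.3}

```text
t: 23.98
eef_pos: [627.8, 5.0, 241.9]
tcp_rot: [-3.139, 0.001, -2.699]
ft_force: [4.6, -6.7, 0.6]
opening: 0.279
```

Call:
drive_tool:
  commands:
    - {"dx": -3.2, "dy": 2.6, "dz": 0, "yaw": 3.3}
    - {"dx": -3.3, "dy": 2.2, "dz": 0, "yaw": 3.3}
    - {"dx": -3.4, "dy": 2.0, "dz": 0, "yaw": 3.3}

```text
t: 24.23
eef_pos: [618.1, 11.9, 241.9]
tcp_rot: [-3.139, 0.001, -2.526]
ft_force: [4.6, -5.8, -0.3]
opening: 0.278
```

```bash
python3 pose.py
```

```text
t 24.23 [618.1  11.9 241.9] yaw -144.7 r 55.2 phi 60.1 F tan -6.9 rad -2.76 z -0.25 mom [-0.92 -0.97  0.02] op 0.278 q6 -2.27
```

Call:
drive_tool:
  commands:
    - {"dx": -3.0, "dy": 1.5, "dz": 0, "yaw": 2}
    - {"dx": -3.0, "dy": 1.2, "dz": 0, "yaw": 2}
    - {"dx": -2.6, "dy": 1.0, "dz": 0, "yaw": 2}
    - {"dx": 0, "dy": 0, "dz": 0, "yaw": 0}
    - {"dx": 0, "dy": 0, "dz": 0, "yaw": 0}

```text
t: 24.65
eef_pos: [609.3, 15.8, 241.9]
tcp_rot: [-3.14, 0.0, -2.424]
ft_force: [3.3, -4.0, -0.4]
opening: 0.282
```

```bash
python3 pose.py s12
```

```text
t 24.65 [609.3  15.8 241.9] yaw -138.9 r 55.1 phi 70.1 F tan -4.44 rad -2.61 z -0.36 mom [-0.52 -0.66 -0.01] op 0.282 q6 -2.37
```

Call:
drive_tool:
  commands:
    - {"dx": 0, "dy": 0, "dz": 0, "yaw": 0}
    - {"dx": 0, "dy": 0, "dz": 0, "yaw": 0}
    - {"dx": 0, "dy": 0, "dz": 0, "yaw": 0}
    - {"dx": 0, "dy": 0, "dz": 0, "yaw": 0}
    - {"dx": 0, "dy": 0, "dz": 0, "yaw": 0}
  grip: 0.6

```text
t: 25.12
eef_pos: [608.6, 16.8, 241.6]
tcp_rot: [3.141, -0.0, -2.424]
ft_force: [-0.0, -0.3, 1.0]
opening: 0.565
```

Call:
drive_tool:
  commands:
    - {"dx": 0, "dy": 0, "dz": 10, "yaw": 0}
    - {"dx": 0, "dy": 0, "dz": 15, "yaw": 0}
    - {"dx": 0, "dy": 0, "dz": 20, "yaw": 0}
    - {"dx": 0, "dy": 0, "dz": 20, "yaw": 0}
    - {"dx": 0, "dy": 0, "dz": 20, "yaw": 0}

```text
t: 25.53
eef_pos: [608.6, 16.8, 328.4]
tcp_rot: [-3.142, 0.0, -2.424]
ft_force: [0.4, -0.1, 0.1]
opening: 0.597
```

Call:
drive_tool:
  commands:
    - {"dx": 0, "dy": 0, "dz": 15, "yaw": 0}
    - {"dx": -30, "dy": -10, "dz": 10, "yaw": 0}
    - {"dx": -35, "dy": -15, "dz": 0, "yaw": 0}
    - {"dx": -30, "dy": -15, "dz": 0, "yaw": 0}
    - {"dx": 0, "dy": 0, "dz": 0, "yaw": 0}

```text
t: 25.95
eef_pos: [509.8, -24.4, 353.3]
tcp_rot: [-3.141, -0.0, -2.425]
ft_force: [-0.5, 0.4, 0.3]
opening: 0.601
```

```bash
python3 pose.py s13; python3 - <<'E'
from h import *
r=env.place_of("crank_top","side"); print([(e["conf"],e["pixel"]) for e in r[:2]])
for q in("fossil","tray","tube","scribe","blade_top"): print(q,[(e["conf"],e["pixel"]) for e in env.place_of(q,"side")[:1]])
E
```

```text
t 25.95 [509.8 -24.4 353.3] yaw -138.9 r 81.5 phi 171.8 F tan -0.3 rad 0.56 z 0.32 mom [ 0.18 -0.16 -0.02] op 0.601 q6 -2.46
[(0.64, [266.9, 189.4])]
fossil [(0.54, [278.8, 192.8])]
tray [(0.97, [210.9, 236.0])]
tube [(0.66, [326.2, 251.4])]
scribe [(0.94, [312.9, 315.5])]
blade_top [(0.62, [270.2, 229.9])]
```

View pics/s13.png

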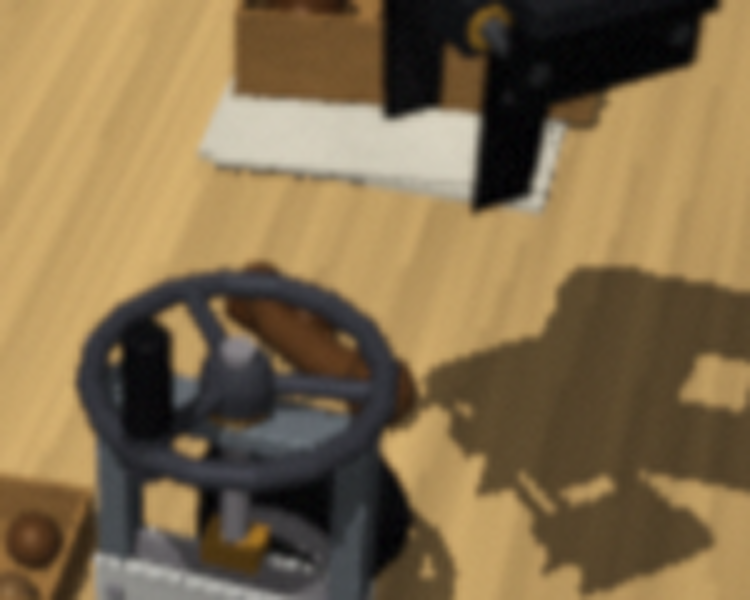

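```bash
python3 - <<'E'
from h import *
for p in ([248.9,185.3],[249,186]):
    P=atz("side",p,279.5); d=P[:2]-[590.5,-36]; print(P.round(1),np.hypot(*d),np.degrees(np.arctan2(d[1],d[0])))
a=np.radians(66.5);print(proj("side",[590.5+55*np.cos(a),-36+55*np.sin(a),279.5]))
print(env.job_done())
E
```

```text
[613.8  12.9 279.5] 54.15414369206524 64.5407735446613
[613.   14.8 279.5] 55.58193134197733 66.08185727491278
[[249.36516687 185.93280516]]
the job is handed in; nothing more can be done
None
```

I opened the gate by about 1.5 turns of the screw, let go of the handle and handed the job in at about 26 s.

- **How I turned it:** I caged the crank handle loosely between the fingers, with 2–3 mm of slack on each side, and pushed it around counter-clockwise. I never squeezed it, because the fixed grip force could have passed the 50 N limit. Half-way I let go once, lifted clear, turned the wrist back and took hold again. The wheel was never turned backwards.
- **Take-up:** the force rose from about 1 N to 7 N between tool angles 243° and 257°. I then drove on steadily at about 7–9 N, up to 10 N at times.
- **Stop:** I stopped at 790°, with about 4.4 N remaining. That puts the opening at 1.48 to 1.52 turns, inside the 1.4 to 1.6 window.

**Last checks**
- The side picture shows the handle at about 65–66°, where I expected 66.5°, so the wheel stayed where I left it.
- The arm is well clear, with the force readings at zero.
- The fossil, tray, tube and scribe show no sign of having moved. I compared the pictures by eye and did not measure how far each moved.

**What disagreed or could not be checked**
- On the last picture the network's crank_top point landed on the hub, so I read the handle's position by eye.
- The blade's 1.5 mm rise is too small to measure in the images, so the opening rests on the counted angle and the take-up force.

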